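# Drive a bearing cup square into its housing

## Task

Set the loose steel bearing cup into the mouth of the bore in the grey housing and let go. Then take the blue-handled drift from its wooden stand and, with its brass tip on the cup's rim, drive the cup down a little at a time, alternately round the rim at the three yellow marks, so that it never cocks, until it is square and fully home. Finally stand the drift back in its stand; leave the jar, the sanding block and the tin where they are.

Things in the scene. Friction and masses are not known exactly. Their poses are not given: they have to be found in the camera images.
- cup_center (a point): Loose plain steel ring (bearing cup), outer diameter 60, inner diameter 36, height 22 mm, 0.2 kg; starts flat on the bench. The point is the ring's centre, half-way up; z is its axis. Both ends are alike.
- housing: Fixed grey square block, 100 x 100 mm, 42 mm high. Origin at the centre of its underside, z up, x and y along its sides.
- bore (a point): Centre of the bore's mouth, on the housing's top face. Bore 64 mm wide, 20 mm deep, 4 mm chamfer, ending on a shoulder round a 36 mm hole. Set in by hand, the cup enters 10 mm and stops on the tight fit, its rim 12 mm above the housing's face; it must then be driven 10 mm further to the shoulder. Fully home, its rim stands 2 mm above the face.
- mark1 (a point): Yellow dot on the housing's top face, 40.5 mm from the bore's axis, 60 degrees from the housing's x. Press the rim on the line from the bore's centre to the mark, 24 mm from the axis (the rim spans 18 to 30 mm). Below each mark, 27 mm from the axis, is a tight spot under the cup: it gives at about 6 to 8 N and stays where pushed, so a push here lowers this side and the far side stays.
- mark2 (a point): Second yellow dot, at 180 degrees from the housing's x; otherwise as mark1. A push that sets one tight spot 3.5 mm below the other two tilts the cup by about 5 degrees; more than 8 degrees counts as cocked.
- mark3 (a point): Third yellow dot, at -60 degrees from the housing's x; otherwise as mark1.
- drift_handle (a point): Drift (hand punch), 0.15 kg, upright in its stand: round blue handle 26 mm in diameter, 75 mm long, and below it a brass shaft 14 mm in diameter, 40 mm long. The point is the middle of the handle; z is the drift's axis, up. The handle's lower shoulder is 37.5 mm and the flat brass tip 77.5 mm below this point.
- stand_hole (a point): Fixed wooden stand, 80 x 80 mm, 45 mm high, with a 19 mm through hole (3 mm chamfer). The point is the centre of the hole's mouth on its top face. The drift's shaft hangs in the hole and its shoulder rests on the top face, so the middle of the handle is then 37.5 mm above this point.
- jar: Bystander: clear jar of screws with a red lid, 66 mm wide, 86 mm high. Origin under its centre.
- sanding_block: Bystander: paper-wrapped sanding block, 64 x 115 x 36 mm. Origin under its centre.
- tin: Bystander: round red wax tin, 69 mm wide, 36 mm high. Origin under its centre.
- cup: The same steel cup; origin at the centre of its underside, z its axis.
- drift: The same drift; origin on its axis at the handle's lower shoulder, z up along the handle.
Not all that is in view belongs to the job. Of the things that look like the cup, the larger one is meant.

How it is judged:
By the outcome, as a careful person would: the job done as asked, in the order asked, and still so for the second after the job is handed in, with the robot touching nothing.
It also fails if it takes over 72 s, if anything falls off the work surface, if the arm or the gripper's body presses on something with over 40 N, if the wrist force passes 120 N, or if a joint passes its speed limit or range.

## Robot

A 6-joint arm with a two-finger parallel gripper is mounted at the origin on a cart in front of the work surface, level with it; the furniture and walls round the work are solid. World frame = base frame: x ahead of the robot, y to its left, z up, the work surface at z = 0. Lengths are in m, angles in rad, forces in N, time in s.
With the tool pointing down it reaches from about 0.4 to 0.925 m from the base axis. Payload 3.4 kg.
Tool frame: the origin (TCP) lies at the very end of the fingers, on their centre line; the grasp point (between the pads) lies 19 mm behind it (ctrl.tcp_to_grasp is the distance from the TCP to the grasp point, in m); z points along the fingers, y is the direction in which the jaws open and shut (so a half turn about z gives the same grasp; the last joint's range is limited). The gripper opens to 85 mm and grips with 20 to 120 N. Pads are 22 mm wide; open, the fingers measure 114 mm over their backs; the gripper's body (76 mm by 85 mm) begins 54 mm behind the grasp point. The pads swing forward as they close: fully open they stand 13 mm farther back than shut.
Start: joints at [1.21, 0.307, 1.506, -0, 1.328, -0.073], TCP at [0.163, 0.552, 0.231] pointing down, gripper open.
Joint ranges: [-3.12, 3.12], [-1.05, 2.28], [0.14, 2.33], [-1.42, 4.57], [0.1, 2.73], [-2.68, 2.68]. Speed limits (rad/s): [2.57, 2.57, 3.14, 3.14, 3.14, 3.14].

## Interface

Orientations are given as [roll, pitch, yaw] about the fixed x, y, z axes, in that order (R = Rz(yaw) Ry(pitch) Rx(roll)).
In Python, from workcell import ctrl gives the robot as it stands. Calls block until the motion is done:
- ctrl.goto(position, orientation): joint-space move of the TCP to a pose.
- ctrl.move_l(position, frame=None, max_speed=0.15): straight line of the TCP; frame=None keeps the orientation; max_speed is the mean speed in m/s.
- ctrl.move_j(angles): joint-space move.
- ctrl.command_gripper(opening): opening from 0.0 (shut) to 1.0 (fully open); the grip force is fixed at half the most; returns when the fingers have stopped.
- ctrl.pause(seconds).
- ctrl.solve_ik(position, orientation): joint angles nearest the present ones, or None.
- ctrl.grab_frame(name): name is "scene" or "side" or "wrist"; returns (picture, depth): 480x640x3 uint8, red, green, blue; 480x640 float32, m along the optical axis (not along the pixel's ray), 0 where there is no reading.
- ctrl.calibration(name): a dict with "mtx" (3x3 intrinsics, pixels), "R" (3x3) and "t" (3): a world point X has camera coordinates R X + t. Camera axes: x right, y down, z forward; pixel columns grow to the right and rows downward; lengths in m; the calibration is good to about 2 mm. A picture is of the moment at which its call begins: read the wrist's pose just before it. calibration takes no time and is no camera call; for the wrist camera it gives the pose at the moment of the call.
A pose or a line that the arm cannot do raises ctrl.MotionError and nothing moves.
- ctrl.sign_off(): hands the job in, once; it reports no verdict.
Trained networks look in the newest picture that a camera, given by its name, has taken for a name from the list of things; names that differ only in an ending like _2 or _b are one class to them, and where a whole thing is asked for, a point or a joint stands for the part that bears it (a point fixed in the world has none). Each returns a list of dicts, best first, with "p" (0 to 1); they miss things now and then, are a little off and sometimes report something else, mostly with a low value. They report only what shows in the picture. A call takes as long as a camera call. They do not tell look-alikes from the thing itself.
- ctrl.spot_in(camera, label): "bbox" ([left, top, right, bottom] in pixels, round what is visible of it).
Readings, each from a call of its own:
- ctrl.get_t(): time.
- ctrl.get_q(): joint angles.
- ctrl.get_qd(): joint speeds.
- ctrl.get_tau(): joint torques, N m.
- ctrl.get_tool_pos(): TCP position.
- ctrl.get_orientation(): TCP orientation.
- ctrl.get_force(): force on the tool from outside, world axes, zero at the start.
- ctrl.get_moment(): the same for the moment, N m.
- ctrl.get_width(): opening from 0.0 (shut) to 1.0 (fully open).
Only numpy, scipy, OpenCV 4.12 (cv2) and the standard library are available. Lean on these libraries where they do the work, as an engineer would, in place of code of your own. Each camera call takes 0.05 s, during which the arm holds its last target.

## Working session

There is one attempt and no reset: what is moved stays moved. The work goes in short steps, each a Python script; the robot and the scene stay as the last script left them, time stands still between calls to the robot, and variables do not carry over. Pictures are saved under pics/ and viewed, and the job is handed in when it is done.

```bash
ls; mkdir -p pics; python3 - <<'E'
from workcell import ctrl
import cv2,numpy as np
for n in ["scene","side","wrist"]:
    im,d=ctrl.grab_frame(n); cv2.imwrite(f"pics/{n}0.png",im[:,:,::-1]); np.save(f"pics/{n}0_d.npy",d)
    c=ctrl.calibration(n); print(n,c["mtx"].tolist(),np.round(-c["R"].T@c["t"],3),np.round(c["R"],3).tolist())
    for l in ["cup","housing","drift","jar","tin","sanding_block","mark1","bore","stand_hole","drift_handle"]:
        try: print(l,[(np.round(r["bbox"]).astype(int).tolist(),round(r["p"],2)) for r in ctrl.spot_in(n,l)][:4])
        except Exception as e: print(l,e)
print(ctrl.get_t(),ctrl.get_force(),ctrl.get_width(),ctrl.tcp_to_grasp)
E
```

```text
pics
scene [[471.7951774496306, 0.0, 321.53324213146516], [0.0, 471.7951774496306, 247.04043922976246], [0.0, 0.0, 1.0]] [-0.052  0.384  0.567] [[-0.534, -0.845, -0.021], [-0.461, 0.312, -0.831], [0.709, -0.434, -0.556]]
cup [([193, 354, 234, 388], 0.84), ([258, 331, 284, 357], 0.58)]
housing [([315, 245, 386, 301], 0.78), ([431, 225, 490, 274], 0.28), ([192, 351, 233, 390], 0.24)]
drift [([452, 205, 474, 242], 0.73)]
jar [([289, 223, 324, 251], 0.3)]
tin [([288, 222, 325, 252], 0.7), ([346, 191, 376, 239], 0.49)]
sanding_block [([169, 253, 229, 290], 0.83)]
mark1 [([314, 249, 387, 304], 0.56), ([192, 349, 236, 390], 0.49)]
bore [([317, 247, 387, 302], 0.72), ([434, 226, 491, 273], 0.29)]
stand_hole [([430, 226, 488, 271], 0.82)]
drift_handle [([452, 206, 474, 241], 0.97)]
side [[469.3572650211832, 0.0, 316.1538006417682], [0.0, 469.3572650211832, 245.27521610422912], [0.0, 0.0, 1.0]] [ 0.45  -0.602  0.799] [[0.98, -0.201, 0.001], [-0.151, -0.74, -0.656], [0.132, 0.642, -0.755]]
cup [([246, 215, 266, 230], 0.68), ([239, 185, 262, 203], 0.61)]
housing [([279, 260, 332, 311], 0.79), ([
[... 167 characters left out ...]
nding_block [([333, 177, 372, 219], 0.64)]
mark1 [([280, 259, 332, 314], 0.93)]
bore [([282, 261, 332, 316], 0.81), ([333, 174, 373, 222], 0.67)]
stand_hole [([270, 367, 328, 432], 0.67), ([284, 366, 306, 398], 0.39)]
drift_handle [([288, 367, 302, 400], 0.76), ([335, 175, 371, 222], 0.46)]
wrist [[332.7826599641403, 0.0, 318.2764143225189], [0.0, 332.7826599641403, 238.29331711806003], [0.0, 0.0, 1.0]] [0.08  0.575 0.375] [[0.283, 0.959, -0.0], [0.906, -0.267, 0.329], [0.315, -0.093, -0.944]]
cup [([115, 447, 152, 476], 0.93)]
housing []
drift []
jar []
tin []
sanding_block []
mark1 []
bore []
stand_hole []
drift_handle []
1.65 [-0.10072138  0.60481303 -0.404673  ] 0.9995342413976136 0.0187
```

View pics/scene0.png

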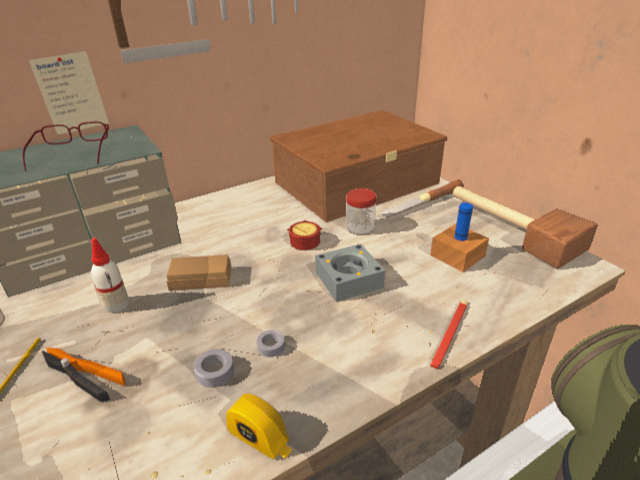

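View pics/side0.png

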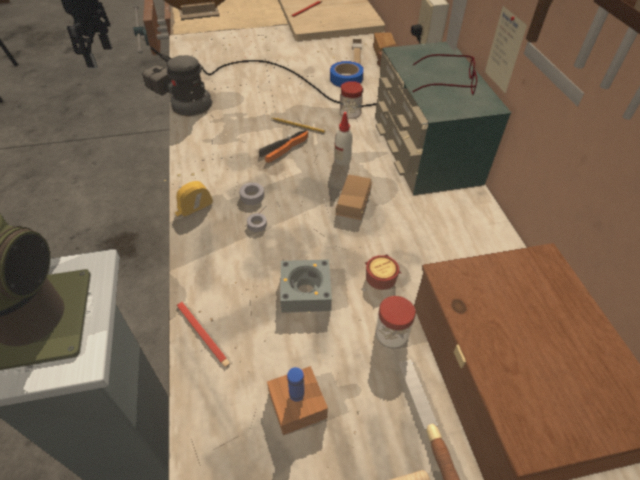

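View pics/wrist0.png

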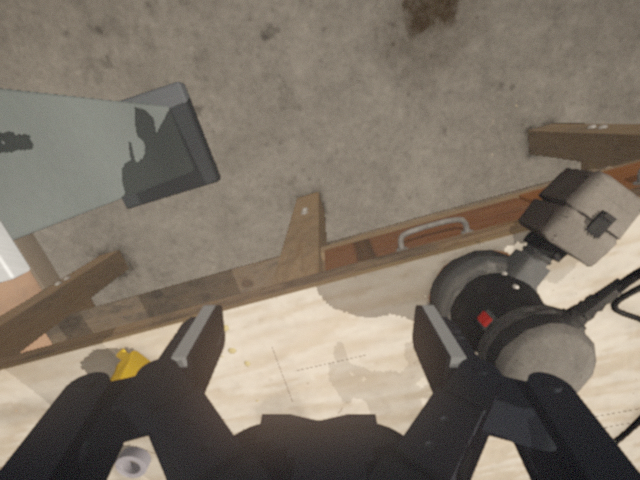

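Candidates for the cup: the larger grey ring at scene (213,369) / side (251,194), the smaller ring at scene (271,343) / side (257,222), and a blue tape roll at side (347,73). I choose the larger grey ring. The housing is at scene (349,270), and the blue drift and stand at scene (463,235). Next I measure them.

```bash
cat > h.py <<'E'
import numpy as np,cv2
from scipy.optimize import least_squares
def cloud(d,c):
    v,u=np.mgrid[0:480,0:640]; K=c["mtx"]
    P=np.stack([(u-K[0,2])/K[0,0]*d,(v-K[1,2])/K[1,1]*d,d],-1)
    W=(P-c["t"])@c["R"]; W[d<=0]=np.nan
    return W
def proj(X,c):
    p=c["R"]@np.asarray(X,float)+c["t"]; p=c["mtx"]@p; return p[:2]/p[2]
def raypl(uv,c,z):
    r=c["R"].T@np.linalg.solve(c["mtx"],[uv[0],uv[1],1.]); o=-c["R"].T@c["t"]
    return o+r*(z-o[2])/r[2]
E
python3 - <<'E'
from workcell import ctrl
from h import *
B={"scene":{"cup":[193,350,236,390],"small":[256,329,287,358],"hous":[313,243,388,303],"stand":[430,226,490,272],"drift":[452,204,476,242],"jar":[344,188,380,238],"tin":[287,220,326,252],"sand":[166,253,233,291]},
"side":{"cup":[237,180,268,208],"small":[244,211,270,235],"hous":[278,258,334,314],"stand":[265,366,330,433],"drift":[284,364,308,402],"jar":[373,294,418,351],"tin":[362,252,402,288],"sand":[331,174,374,222]}}
for n in B:
    im=cv2.imread(f"pics/{n}0.png");d=np.load(f"pics/{n}0_d.npy");c=ctrl.calibration(n);W=cloud(d,c)
    for k,b in B[n].items():
        w=W[b[1]:b[3],b[0]:b[2]].reshape(-1,3); w=w[w[:,2]>0.008]
        if len(w)==0: print(n,k,"none");continue
        zt=np.percentile(w[:,2],[50,90,97]); top=w[w[:,2]>zt[1]-0.006]
        print(n,k,len(w),np.round(zt,3),"top med",np.round(np.median(top,0),3),"mid",np.round((top.min(0)+top.max(0))/2,3),"ext",np.round(np.ptp(top,0),3))
    crops=[cv2.resize(im[b[1]-6:b[3]+6,b[0]-6:b[2]+6],(260,260),interpolation=cv2.INTER_CUBIC) for b in [B[n][k] for k in("cup","small","hous")]]
    cv2.imwrite(f"pics/crop_{n}.png",np.hstack(crops))
E
```

```text
scene cup 899 [0.02  0.022 0.023] top med [0.464 0.268 0.021] mid [0.467 0.267 0.02 ] ext [0.061 0.059 0.007]
scene small 422 [0.015 0.017 0.018] top med [0.465 0.17  0.016] mid [0.467 0.169 0.015] ext [0.048 0.045 0.008]
scene hous 2556 [0.036 0.042 0.043] top med [ 0.537 -0.038  0.041] mid [ 0.543 -0.04   0.04 ] ext [0.115 0.115 0.009]
scene stand 1685 [0.043 0.05  0.071] top med [ 0.476 -0.266  0.046] mid [ 0.484 -0.273  0.063] ext [0.086 0.092 0.036]
scene drift 666 [0.074 0.118 0.12 ] top med [ 0.48  -0.27   0.118] mid [ 0.482 -0.273  0.116] ext [0.024 0.026 0.009]
scene jar 1404 [0.058 0.086 0.086] top med [ 0.682 -0.17   0.085] mid [ 0.685 -0.172  0.084] ext [0.064 0.067 0.008]
scene tin 722 [0.033 0.035 0.036] top med [ 0.703 -0.036  0.034] mid [ 0.706 -0.037  0.033] ext [0.073 0.068 0.007]
scene sand 1796 [0.035 0.037 0.037] top med [0.704 0.202 0.036] mid [0.707 0.201 0.035] ext [0.101 0.124 0.008]
side cup 350 [0.021 0.024 0.024] top med [0.466 0.262 0.022] mid [0.467 0.265 0.022] ext [0.057 0.063 0.008]
side small 216 [0.016 0.018 0.019] top med [0.468 0.165 0.016] mid [0.467 0.166 0.017] ext [0.045 0.048 0.008]
side hous 2334 [0.04  0.043 0.044] top med [ 0.543 -0.046  0.042] mid [ 0.543 -0.044  0.042] ext [0.113 0.114 0.009]
side stand 2704 [0.045 0.102 0.12 ] top med [ 0.483 -0.282  0.119] mid [ 0.483 -0.277  0.109] ext [0.025 0.026 0.027]
side drift 777 [0.073 0.12  0.121] top med [ 0.484 -0.278  0.12 ] mid [ 0.484 -0.277  0.119] ext [0.024 0.025 0.008]
side jar 1684 [0.083 0.087 0.088] top med [ 0.686 -0.178  0.085] mid [ 0.686 -0.177  0.085] ext [0.067 0.065 0.009]
side tin 906 [0.034 0.036 0.037] top med [ 0.706 -0.041  0.034] mid [ 0.706 -0.04   0.035] ext [0.069 0.071 0.009]
side sand 1078 [0.035 0.038 0.039] top med [0.707 0.194 0.036] mid [0.708 0.196 0.036] ext [0.102 0.12  0.009]
```

```bash
python3 -c "
import cv2,numpy as np
cv2.imwrite('pics/crops.png',np.vstack([cv2.imread('pics/crop_scene.png'),cv2.imread('pics/crop_side.png')]))"
```

```text
(no output)
```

View pics/crops.png

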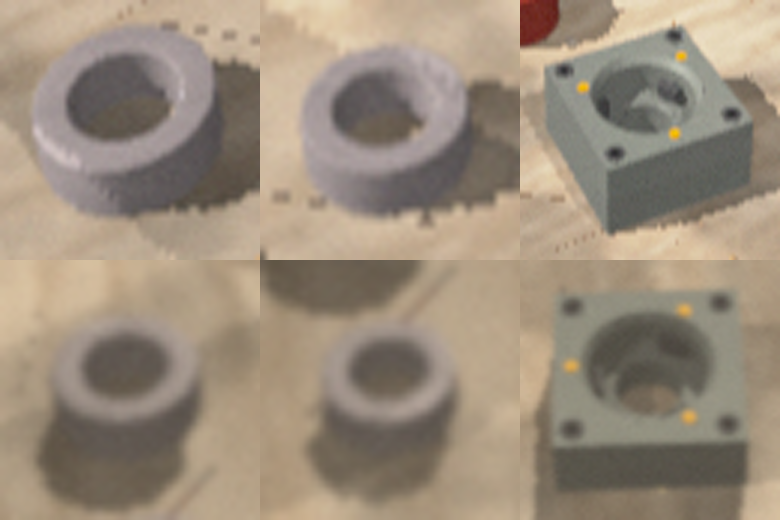

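The crop confirms it: the left ring is larger (about 60 mm against 46 mm). Now I hover over it with the jaws along x for a wrist view.

```bash
cat >> h.py <<'E'
def circ(xy):
    f=lambda p:np.hypot(xy[:,0]-p[0],xy[:,1]-p[1])-p[2]
    m=xy.mean(0); r=least_squares(f,[m[0],m[1],0.03],loss="soft_l1",f_scale=0.001); return r.x
def wpic(ctrl,name):
    c=ctrl.calibration("wrist"); im,d=ctrl.grab_frame("wrist"); cv2.imwrite(f"pics/{name}.png",im[:,:,::-1]); return im,d,c
E
python3 - <<'E'
from workcell import ctrl
from h import *
c=ctrl.calibration("scene");W=cloud(np.load("pics/scene0_d.npy"),c)
b=W[392:460,225:292].reshape(-1,3);b=b[b[:,2]>.01];print("tape",b.min(0),b.max(0))
print(ctrl.get_orientation(),ctrl.get_q())
for y in np.arange(-180,180,90):
    for p in ([.467,.24,.17],[.543,-.042,.1],[.483,-.275,.2]):
        q=ctrl.solve_ik(p,[np.pi,0,np.radians(y)]); print(y,p,None if q is None else np.round(q,2))
print(ctrl.get_t())
E
```

```text
tape [0.28644066 0.22894026 0.0100159 ] [0.36351073 0.29183852 0.06571894]
[-3.14154933e+00 -2.59851039e-06  2.85477646e+00] [ 1.21047311e+00  3.06810631e-01  1.50641774e+00 -6.07740876e-07
  1.32840768e+00 -7.35068767e-02]
-180 [0.467, 0.24, 0.17] [ 0.39  0.29  1.7   0.    1.15 -1.18]
-180 [0.543, -0.042, 0.1] [-0.15  0.4   1.74  0.    1.   -1.73]
-180 [0.483, -0.275, 0.2] [-0.59  0.31  1.59  0.    1.24 -2.16]
-90 [0.467, 0.24, 0.17] None
-90 [0.543, -0.042, 0.1] None
-90 [0.483, -0.275, 0.2] [-0.59  0.31  1.59 -0.    1.24  2.55]
0 [0.467, 0.24, 0.17] [ 0.39  0.29  1.7  -0.    1.15  1.97]
0 [0.543, -0.042, 0.1] [-0.15  0.4   1.74 -0.    1.    1.42]
0 [0.483, -0.275, 0.2] [-0.59  0.31  1.59 -0.    1.24  0.98]
90 [0.467, 0.24, 0.17] [ 0.39  0.29  1.7  -0.    1.15  0.39]
90 [0.543, -0.042, 0.1] [-0.15  0.4   1.74 -0.    1.   -0.15]
90 [0.483, -0.275, 0.2] [-0.59  0.31  1.59  0.    1.24 -0.59]
1.65
```

```bash
python3 - <<'E'
from workcell import ctrl
from h import *
t=ctrl.get_t()
ctrl.goto([.467,.266,.13],[np.pi,0,np.pi/2]); print("t",ctrl.get_t()-t)
im,d,c=wpic(ctrl,"w1"); W=cloud(d,c)
s=ctrl.spot_in("wrist","cup");print([(np.round(x["bbox"]),x["p"]) for x in s][:3], proj([.467,.266,.022],c))
b=np.array(s[0]["bbox"]).astype(int)
w=W[b[1]-8:b[3]+8,b[0]-8:b[2]+8].reshape(-1,3)
m=(w[:,2]>.017)&(w[:,2]<.03)&(np.hypot(w[:,0]-.467,w[:,1]-.266)<.045);w=w[m]
print(len(w),np.median(w[:,2]),np.round((w.min(0)+w.max(0))/2,4),np.ptp(w,axis=0))
for n in("scene","side"):
    i,dd=ctrl.grab_frame(n);cv2.imwrite(f"pics/{n}1.png",i[:,:,::-1])
    np.save(f"pics/{n}1_d.npy",dd)
E
```

```text
t 1.5833
[(array([283., 196., 359., 271.]), 0.65), (array([295., 307., 346., 358.]), 0.61)] [319.98828738 235.22845179]
2774 0.022629942757036163 [0.4666 0.2658 0.021 ] [0.0586618  0.05909858 0.00803002]
```

View pics/w1.png

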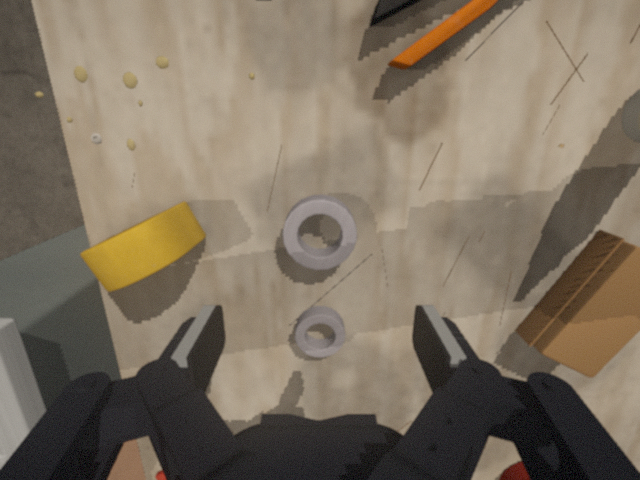

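View pics/scene1.png

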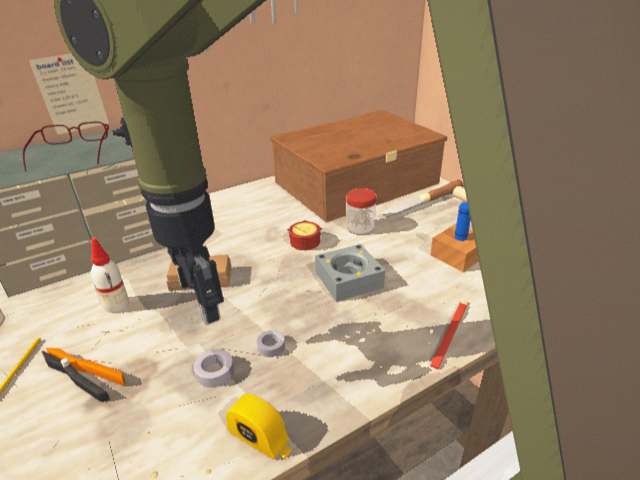

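Wrist: larger ring centred at pixel (320,233), world (0.467,0.266), top at 22 mm; the three cameras agree to about 1 mm. Next I check where the open fingertips really stand and measure the housing more finely.

```bash
python3 - <<'E'
from workcell import ctrl
from h import *
for n in ("scene","side"):
    W=cloud(np.load(f"pics/{n}1_d.npy"),ctrl.calibration(n)).reshape(-1,3)
    for sx in(-1,1):
        w=W[(np.abs(W[:,1]-.266)<.025)&(sx*(W[:,0]-.467)>.02)&(sx*(W[:,0]-.467)<.07)&(W[:,2]>.06)&(W[:,2]<.2)]
        if len(w)>5: print(n,sx,len(w),np.round(np.percentile(w[:,2],[0,2,5,10]),4),w[w[:,2]<w[:,2].min()+.01].mean(0))
E
python3 - <<'E'
from workcell import ctrl
from h import *
# housing yaw from initial images: fit square to top face, yellow marks
for n in("scene","side"):
    c=ctrl.calibration(n);im=cv2.imread(f"pics/{n}0.png");W=cloud(np.load(f"pics/{n}0_d.npy"),c)
    hsv=cv2.cvtColor(im,cv2.COLOR_BGR2HSV);m=cv2.inRange(hsv,(15,130,130),(35,255,255))
    roi=np.zeros_like(m)
    b=[313,243,388,303] if n=="scene" else [278,258,334,314]
    roi[b[1]:b[3],b[0]:b[2]]=255;m&=roi
    k,l,s,ce=cv2.connectedComponentsWithStats(m)
    P=[]
    for i in range(1,k):
        if s[i,4]>=2: p=raypl(ce[i],c,.042);P.append(p[:2]);print(n,s[i,4],ce[i].round(1),p.round(4))
    P=np.array(P)
    if len(P)==3:
        o=P.mean(0);print("centre",o,"r",np.hypot(*(P-o).T),"ang",np.degrees(np.arctan2(*(P-o).T[::-1])))
E
```

```text
scene -1 430 [0.1423 0.1435 0.147  0.1507] [0.41628723 0.26953349 0.14758999]
scene 1 180 [0.1415 0.1439 0.1458 0.1479] [0.50958708 0.27320441 0.14747106]
side -1 197 [0.1451 0.1487 0.1518 0.1564] [0.41831575 0.25670267 0.15026925]
side 1 193 [0.1438 0.1481 0.1513 0.156 ] [0.51306184 0.25841491 0.14995226]
scene 7 [360.6 252.1] [ 0.5588 -0.0795  0.042 ]
scene 8 [327.6 260.8] [ 0.5705 -0.0101  0.042 ]
scene 6 [358.  273.5] [ 0.5053 -0.0345  0.042 ]
centre [ 0.54484152 -0.04137186] r [0.04063111 0.0404702  0.0401688 ] ang [-69.9692195   50.65320947 170.14261055]
side 4 [314.5 264.5] [ 0.5683 -0.0089  0.042 ]
side 5 [284.8 279.4] [ 0.5023 -0.0345  0.042 ]
side 5 [315.8 292.6] [ 0.5568 -0.0786  0.042 ]
centre [ 0.54247804 -0.04063049] r [0.0409442  0.04066011 0.04054539] ang [ 50.85898827 171.27609947 -69.28085831]
```

```bash
python3 - <<'E'
from workcell import ctrl
from h import *
t=ctrl.get_t()
ctrl.move_l([.467,.2657,.0065]); print(ctrl.get_tool_pos(),ctrl.get_force())
ctrl.command_gripper(0.5); print(ctrl.get_width(),ctrl.get_t()-t)
for n in("scene","side"):
    i,dd=ctrl.grab_frame(n);cv2.imwrite(f"pics/{n}2.png",i[:,:,::-1])
ctrl.move_l([.467,.2657,.09],max_speed=.12)
print(ctrl.get_width(),ctrl.get_force())
im,d,c=wpic(ctrl,"w2"); W=cloud(d,c)
i,dd=ctrl.grab_frame("scene");cv2.imwrite("pics/scene3.png",i[:,:,::-1]);np.save("pics/scene3_d.npy",dd)
w=W.reshape(-1,3);p=ctrl.get_tool_pos();m=(w[:,2]>p[2]+.005)&(w[:,2]<p[2]+.03)&(np.hypot(w[:,0]-p[0],w[:,1]-p[1])<.036);w=w[m]
print(p,len(w),np.percentile(w[:,2],[5,50,95]),np.round((w.min(0)+w.max(0))/2,4),np.ptp(w,axis=0),ctrl.get_t())
E
```

```text
[0.46759649 0.26603978 0.00704164] [0.19414152 0.19168567 0.85563622]
0.6734498700408601 1.3666999999999998
0.6737399596718769 [ 0.62248436 -0.42236934 -0.35314716]
[0.46618803 0.26532214 0.08902066] 10598 [0.09672171 0.10349836 0.11325078] [0.4661 0.2653 0.1065] [0.06915784 0.05998383 0.02494959] 5.85
```

View pics/w2.png

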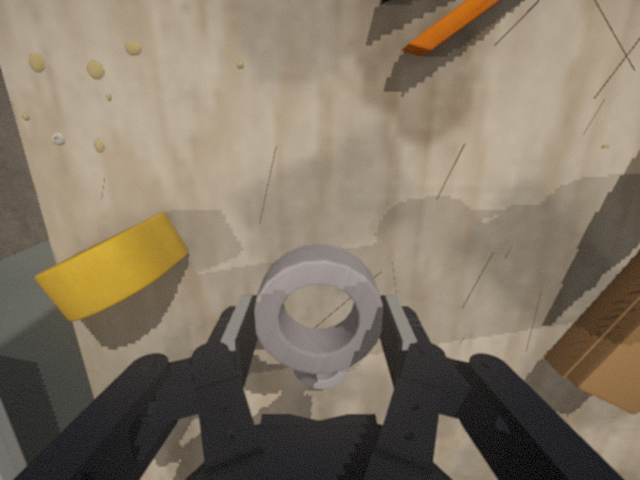

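View pics/scene3.png

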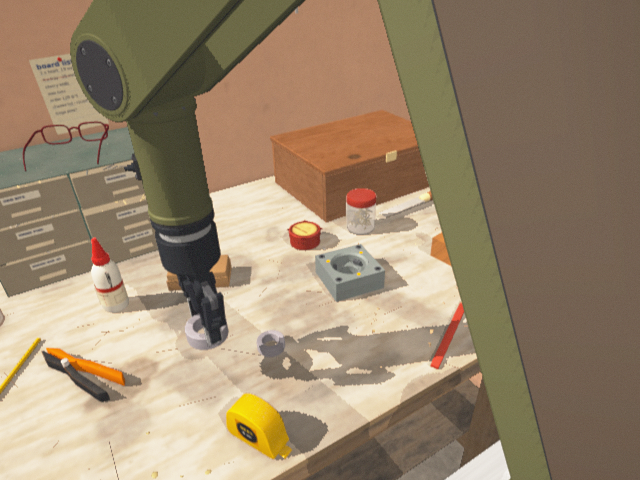

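The cup is held at wrist pixel (318,310), not visibly tilted. Next a wrist look at the housing from beside it.

```bash
python3 - <<'E'
from workcell import ctrl
from h import *
im,d,c=None,None,None
ctrl.goto([.543,-.115,.14],[np.pi,0,np.pi/2])
im,d,c=wpic(ctrl,"w3");W=cloud(d,c)
np.save("pics/w3_d.npy",d)
print(ctrl.get_t(),ctrl.get_tool_pos(),ctrl.get_width())
m=cv2.inRange(cv2.cvtColor(im,cv2.COLOR_RGB2HSV),(15,130,130),(35,255,255))
k,l,s,ce=cv2.connectedComponentsWithStats(m);P=[]
for i in range(1,k):
    p=raypl(ce[i],c,.042)
    if s[i,4]>=5 and np.hypot(p[0]-.543,p[1]+.041)<.055: P.append(p[:2]);print(s[i,4],ce[i].round(1),p.round(4),W[int(ce[i][1]),int(ce[i][0])].round(4))
P=np.array(P)
if len(P)==3: o=P.mean(0);print("centre",o,"r",np.hypot(*(P-o).T),"ang",np.degrees(np.arctan2(*(P-o).T[::-1])))
p=ctrl.get_tool_pos();w=W.reshape(-1,3)
rel=w-p;r=np.hypot(rel[:,0],rel[:,1]);mm=(r<.0295)&(r>.0185)&(rel[:,2]>.008)&(rel[:,2]<.03)&(np.abs(rel[:,0])<.024)
a=rel[mm];A=np.c_[a[:,:2],np.ones(len(a))]
for _ in range(6):
    x=np.linalg.lstsq(A,a[:,2],rcond=None)[0];k=np.abs(A@x-a[:,2])<.0015;A,a=A[k],a[k]
print("rim plane rel TCP",x,len(a),"centre",(a.min(0)+a.max(0))/2)
E
```

```text
7.3583 [ 0.5428527  -0.11366642  0.13972978] 0.6734960902869224
90 [359.6  91.5] [ 0.5688 -0.0103  0.042 ] [ 0.5682 -0.0102  0.0441]
80 [262.5 130.6] [ 0.5029 -0.0351  0.042 ] [ 0.5031 -0.0347  0.0449]
66 [340.1 194.8] [ 0.5574 -0.0799  0.042 ] [ 0.5572 -0.079   0.0435]
centre [ 0.54305856 -0.04179886] r [0.04068666 0.04067934 0.04075722] ang [ 50.67326987 170.55253156 -69.39601085]
rim plane rel TCP [-0.00333405 -0.00110777  0.0140157 ] 5728 centre [ 6.96049283e-07 -2.44141282e-06  1.38742584e-02]
```

View pics/w3.png

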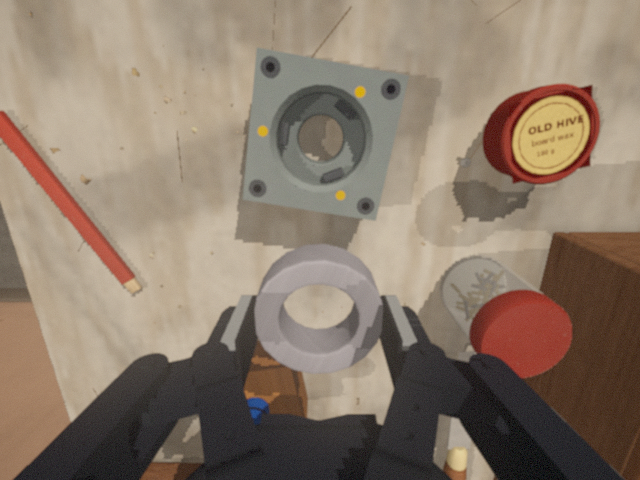

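Wrist: bore at pixel (321,136), marks at (360,92), (263,131), (340,195). The bore centre from the three views agrees to about 1.5 mm: (0.5432,-0.0414), marks at 50.6°, 170.6° and -69.4°. Insert.

```bash
cat >> h.py <<'E'
BX,BY=.5432,-.0414
E
python3 - <<'E'
from workcell import ctrl
from h import *
ctrl.move_l([BX,BY,.075]); f0=ctrl.get_force();print(ctrl.get_tool_pos(),f0)
for z in(.052,.046,.042,.0405):
    ctrl.move_l([BX,BY,z],max_speed=.08); p=ctrl.get_tool_pos();f=ctrl.get_force()-f0; print(z,p.round(4),f.round(2))
    if f[2]>12: break
print(ctrl.get_t())
i,dd=ctrl.grab_frame("scene");cv2.imwrite("pics/scene4.png",i[200:340,260:460,::-1].repeat(4,0).repeat(4,1))
E
```

```text
[ 0.54384768 -0.04150452  0.07536197] [-2.51025881e-01  2.32899802e-04 -1.51208792e+00]
0.052 [ 0.5431 -0.0419  0.0519] [-0.41  0.05 -0.2 ]
0.046 [ 0.5431 -0.0415  0.0459] [ 0.24 -0.24 -0.25]
0.042 [ 0.543  -0.0413  0.0418] [ 0.92 -0.18  0.01]
0.0405 [ 0.5435 -0.0414  0.0406] [ 0.98 -0.32  0.02]
9.35
```

View pics/scene4.png

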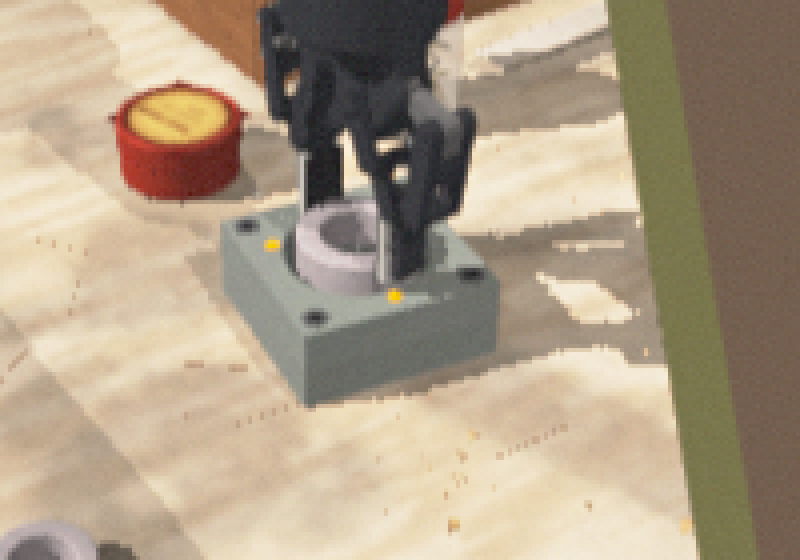

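The cup is in the bore with little force and stands square (scene crop, ring at about (345,240)). I lower a hair more, release, and inspect from the wrist.

```bash
cat >> h.py <<'E'
def rim(W,ze=.054,bx=BX,by=BY):
    w=W.reshape(-1,3);w=w[~np.isnan(w[:,0])];r=np.hypot(w[:,0]-bx,w[:,1]-by)
    a=w[(r<.033)&(r>.017)&(abs(w[:,2]-ze)<.008)]
    f=w[(np.abs(w[:,0]-bx)<.046)&(np.abs(w[:,1]-by)<.046)&(r>.038)&(abs(w[:,2]-.042)<.006)]
    fz=np.median(f[:,2]) if len(f) else np.nan
    for _ in range(6):
        A=np.c_[a[:,:2]-[bx,by],np.ones(len(a))];x=np.linalg.lstsq(A,a[:,2],rcond=None)[0];a=a[np.abs(A@x-a[:,2])<.0015]
    return x,len(a),(a.min(0)+a.max(0))/2,np.ptp(a,axis=0),fz
E
python3 - <<'E'
from workcell import ctrl
from h import *
f0=ctrl.get_force()
for z in(.0398,.0393):
    ctrl.move_l([BX,BY,z],max_speed=.05);f=ctrl.get_force()-f0;print(ctrl.get_tool_pos().round(4),f.round(2))
    if f[2]>8:break
ctrl.command_gripper(1.0);print(ctrl.get_width())
ctrl.move_l([BX,BY,.09])
ctrl.goto([BX,BY-.075,.14],[np.pi,0,np.pi/2])
im,d,c=wpic(ctrl,"w5");np.save("pics/w5_d.npy",d);print(rim(cloud(d,c)),ctrl.get_t())
E
```

```text
[ 0.5435 -0.0414  0.0405] [-1.33  0.39  5.47]
[ 0.5435 -0.0414  0.0404] [-2.49  0.75  9.19]
0.9985679319870957
(array([-0.00251478,  0.00043231,  0.05456616]), 3942, array([ 0.54243416, -0.04181444,  0.05450777]), array([0.0587931 , 0.05854523, 0.00297842]), np.float64(0.0428592884488831)) 11.2917
```

View pics/w5.png

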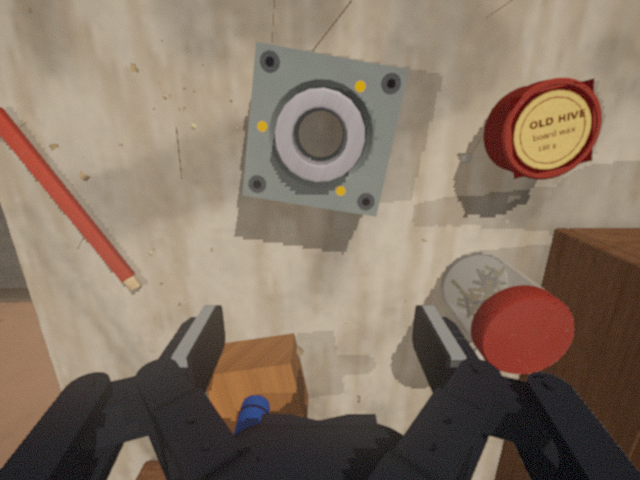

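The cup is square in the mouth: rim 11.7 mm above the face, tilt under 0.2°, centre pixel (321,135). Next the drift, first with a wrist look.

```bash
python3 - <<'E'
from workcell import ctrl
from h import *
ctrl.goto([.483,-.31,.19],[np.pi,0,np.pi/2])
im,d,c=wpic(ctrl,"w6");W=cloud(d,c).reshape(-1,3)
t=W[(np.hypot(W[:,0]-.483,W[:,1]+.275)<.03)&(W[:,2]>.113)&(W[:,2]<.128)]
print(len(t),np.median(t[:,2]),(t.min(0)+t.max(0))/2,np.ptp(t,axis=0))
s=ctrl.spot_in("wrist","drift_handle");print([(np.round(x["bbox"]),x["p"]) for x in s][:2],proj([.483,-.275,.12],c))
m=W[(np.abs(W[:,0]-.483)<.06)&(np.abs(W[:,1]+.275)<.06)&(np.abs(W[:,2]-.045)<.004)]
print("stand",len(m),np.median(m[:,2]),(m.min(0)+m.max(0))/2,np.ptp(m,axis=0),ctrl.get_t())
h=cv2.convexHull((m[:,:2]*1e4).astype(np.float32));print(cv2.minAreaRect(h))
E
```

```text
1196 0.12063548185049527 [ 0.48389688 -0.27616632  0.11784011] [0.02503365 0.02498051 0.00961252]
[(array([300., 174., 342., 223.]), 0.69)] [320.62418059 205.04423746]
stand 6933 0.04579959351950864 [ 0.48400998 -0.27631771  0.04470592] [0.09110282 0.09164489 0.00732404] 12.2417
((4841.01416015625, -2766.48828125), (802.26220703125, 804.75146484375), 9.447595596313477)
```

View pics/w6.png

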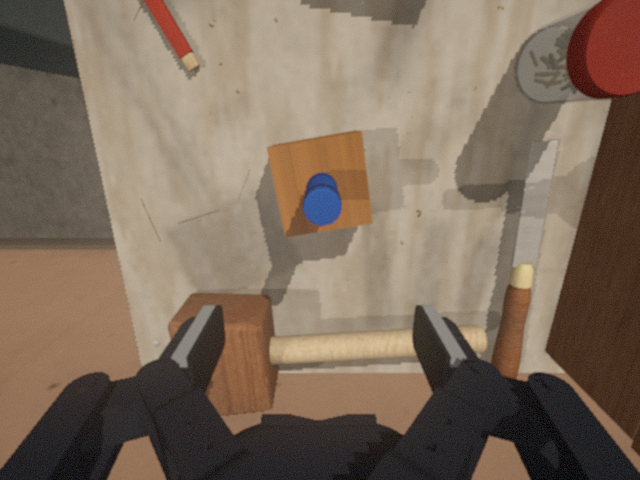

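```bash
cat >> h.py <<'E'
DX,DY=.4838,-.2763
E
python3 - <<'E'
from workcell import ctrl
from h import *
ctrl.goto([DX,DY,.15],[np.pi,0,np.pi/2])
ctrl.move_l([DX,DY,.062]);print(ctrl.get_tool_pos().round(4),ctrl.get_force().round(2))
ctrl.command_gripper(0.1);g=ctrl.get_tool_pos();print(ctrl.get_width(),g.round(4))
ctrl.pause(.1);print(ctrl.get_tool_pos().round(4))
ctrl.move_l([DX,DY,.125]);print(ctrl.get_width(),ctrl.get_tool_pos().round(4),ctrl.get_force().round(2),ctrl.get_t())
ctrl.goto([BX,BY-.0,.17],[np.pi,0,np.pi/2])
print(ctrl.get_t(),ctrl.get_tool_pos(),ctrl.get_force().round(2))
for n in("scene","side"):
    i,dd=ctrl.grab_frame(n);cv2.imwrite(f"pics/{n}7.png",i[:,:,::-1]);np.save(f"pics/{n}7_d.npy",dd)
im,d,c=wpic(ctrl,"w7")
E
python3 - <<'E'
import cv2,numpy as np
a=cv2.imread("pics/scene7.png")[150:320,260:440];b=cv2.imread("pics/side7.png")[150:320,220:400]
cv2.imwrite("pics/c7.png",cv2.resize(np.hstack([a,b]),(800,378)))
E
```

```text
[ 0.4848 -0.2772  0.0629] [ 0.31  0.02 -0.2 ]
0.2865409592388005 [ 0.484  -0.2765  0.0626]
[ 0.484  -0.2765  0.0626]
0.28966771531167185 [ 0.4833 -0.2759  0.1245] [-0.48  0.31 -1.25] 14.55
15.525 [ 0.54271019 -0.04213081  0.16919383] [ 0.52 -0.01 -1.59]
```

View pics/c7.png

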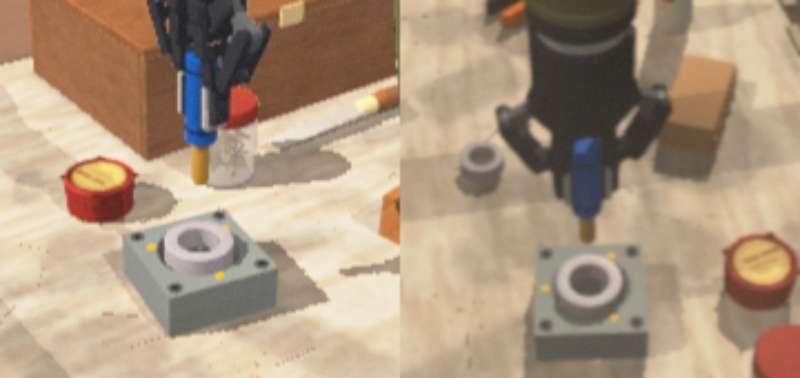

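View pics/w7.png

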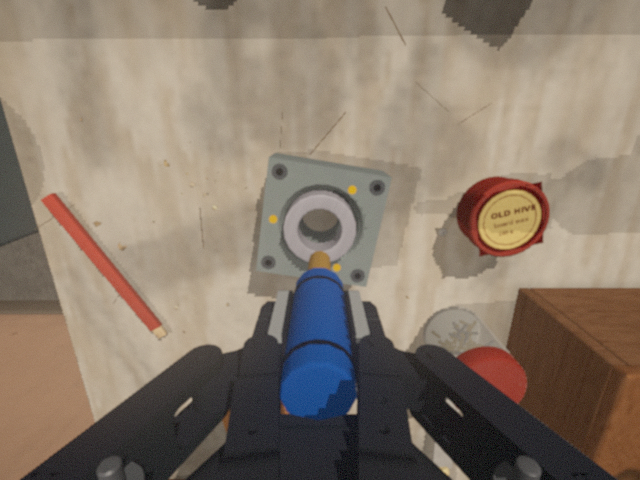

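The drift is held, brass tip visible below. I check its tilt against the expected projection of a vertical drift.

```bash
python3 - <<'E'
from workcell import ctrl
from h import *
p=ctrl.get_tool_pos();print(p,ctrl.get_orientation())
for n in("scene","side"):
    c=ctrl.calibration(n);im=cv2.imread(f"pics/{n}7.png");W=cloud(np.load(f"pics/{n}7_d.npy"),c)
    hsv=cv2.cvtColor(im,cv2.COLOR_BGR2HSV)
    for nm,lo,hi in(("blue",(100,140,40),(125,255,255)),("brass",(10,110,60),(28,255,255))):
        m=cv2.inRange(hsv,lo,hi)>0
        w=W[m];w=w[(np.hypot(w[:,0]-p[0],w[:,1]-p[1])<.03)&(w[:,2]>.08)]
        if len(w)<5: print(n,nm,len(w));continue
        # axis by bins, corrected along the view direction by the radius
        o=-c["R"].T@c["t"];R=.013 if nm=="blue" else .007
        print(n,nm,len(w),"z",w[:,2].min().round(4),w[:,2].max().round(4))
        for q in(0,1):
            zs=np.sort(w[:,2]);k=w[(w[:,2]<=zs[len(zs)//2])==(q==0)]
            v=k.mean(0)-o;v[2]=0;v/=np.linalg.norm(v)
            print("   ",(k.mean(0)+v*R*.8-p).round(4))
c=ctrl.calibration("wrist")
print("tip ctr",proj(p-[0,0,.0576],c),"brass top",proj(p-[0,0,.0176],c),"handle top",proj(p+[0,0,.0574],c))
im=cv2.imread("pics/w7.png");m=cv2.inRange(cv2.cvtColor(im,cv2.COLOR_BGR2HSV),(100,140,40),(125,255,255));ys,xs=np.where(m>0);k=(abs(xs-320)<50);print("blue",xs[k].min(),xs[k].max(),ys[k].min(),ys[k].max())
cr=im[230:420,250:390].copy();cv2.imwrite("pics/w7c.png",cv2.resize(cr,None,fx=3,fy=3))
E
```

```text
[ 0.54288041 -0.0429158   0.16944789] [-3.14060482e+00  2.87475426e-04  1.56878535e+00]
scene blue 313 z 0.1535 0.2343
    [0.0021 0.0054 0.0009]
    [0.005  0.0064 0.0417]
scene brass 126 z 0.1131 0.2315
    [ 0.0001  0.0019 -0.0467]
    [ 0.0006  0.0024 -0.0288]
side blue 0
side brass 39 z 0.1193 0.1421
    [-0.0026  0.0003 -0.0443]
    [-0.0013 -0.0003 -0.0333]
tip ctr [320.31873192 258.63411574] brass top [320.65964147 287.30805698] handle top [321.9368894  394.73752547]
blue 279 355 269 419
```

View pics/w7c.png

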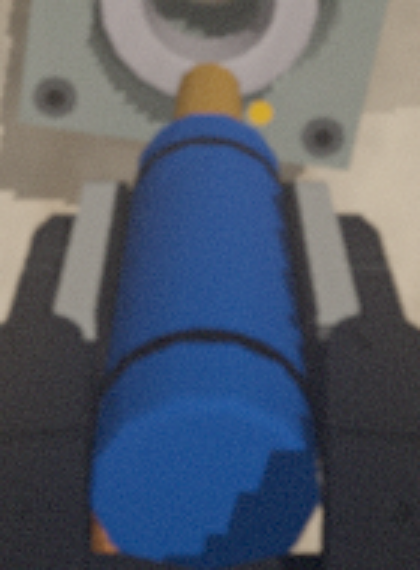

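The drift is within about 1.5 mm of vertical at the tip. First contact at mark 1, guarded, to calibrate the tip height.

```bash
cat >> h.py <<'E'
CX,CY=.5430,-.0415
ANG=np.radians([50.6,170.6,-69.4])
def pt(k,z): return [CX+.024*np.cos(ANG[k]),CY+.024*np.sin(ANG[k]),z]
E
python3 - <<'E'
from workcell import ctrl
from h import *
ctrl.move_l(pt(0,.120));ctrl.pause(.1)
f0=ctrl.get_force();print(ctrl.get_t(),ctrl.get_tool_pos().round(4),f0.round(2))
z=.1145;c0=None
while z>.106:
    ctrl.move_l(pt(0,z),max_speed=.05);p=ctrl.get_tool_pos();f=ctrl.get_force()-f0
    print(round(z,4),p.round(4),f.round(2),round(ctrl.get_t(),2))
    if f[2]>2.0 and c0 is None: c0=p[2];break
    z-=.0006
np.save("f0.npy",f0)
im,d,c=wpic(ctrl,"w8")
i,dd=ctrl.grab_frame("scene");cv2.imwrite("pics/scene8.png",cv2.resize(i[200:320,280:420,::-1],(700,600)))
E
```

```text
16.2917 [ 0.5587 -0.0236  0.1208] [ 0.11  0.02 -1.13]
0.1145 [ 0.558  -0.0231  0.1147] [ 0.33 -0.32 -0.14] 16.55
0.1139 [ 0.5583 -0.023   0.114 ] [-0.07 -0.33 -0.39] 16.8
0.1133 [ 0.5582 -0.0229  0.1133] [ 0.22  0.32 -1.16] 17.05
0.1127 [ 0.5582 -0.0229  0.1126] [0.74 0.35 0.22] 17.3
0.1121 [ 0.5582 -0.023   0.112 ] [-0.4   0.24 -0.23] 17.55
0.1115 [ 0.5584 -0.023   0.1116] [-0.52 -0.25  0.83] 17.8
0.1109 [ 0.5584 -0.0229  0.1113] [-0.22 -0.82  4.62] 18.05
```

View pics/w8.png

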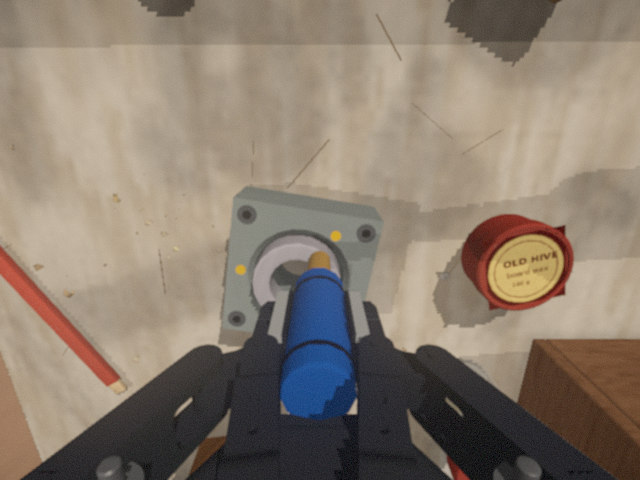

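View pics/scene8.png

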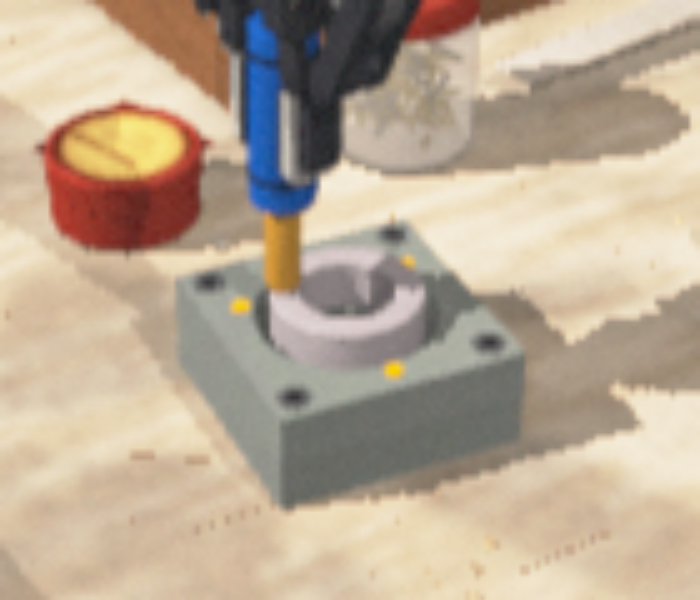

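The tip sits on the rim by mark 1 (scene crop (283,290)); contact came at TCP z = 0.1115. Now round 1: 2.5 mm at each mark.

```bash
cat >> h.py <<'E'
def press(ctrl,k,tgt,hi,fmax=22,f0=None):
    """lower spot k till TCP z<=tgt (or force fmax); hi: clearance TCP z"""
    ctrl.move_l(pt(k,hi)); f0=ctrl.get_force()
    z=tgt-.0008; ctrl.move_l(pt(k,z),max_speed=.04)
    fz=0
    for _ in range(8):
        p=ctrl.get_tool_pos(); fz=(ctrl.get_force()-f0)[2]
        if fz>fmax or p[2]<=tgt+.0002: break
        z-=max(.0003,min(p[2]-tgt,.0012)); ctrl.move_l(pt(k,z),max_speed=.04)
    print("mark",k+1,"tgt",tgt,"got",p.round(4),"F",round(fz,1),"cmd",round(z,4),"t",round(ctrl.get_t(),2),"w",round(ctrl.get_width(),3))
    ctrl.move_l(pt(k,hi))
    return p[2],fz
E
python3 - <<'E'
from workcell import ctrl
from h import *
for k in(0,1,2): press(ctrl,k,.109,.1155)
i,dd=ctrl.grab_frame("scene");cv2.imwrite("pics/scene9.png",cv2.resize(i[200:320,280:420,::-1],(700,600)))
print(rim(cloud(dd,ctrl.calibration("scene")),.0515))
i,dd=ctrl.grab_frame("side");print(rim(cloud(dd,ctrl.calibration("side")),.0515))
E
```

```text
mark 1 tgt 0.109 got [ 0.5598 -0.0223  0.1085] F 3.7 cmd 0.1082 t 18.73 w 0.288
mark 2 tgt 0.109 got [ 0.5194 -0.0376  0.1081] F 4.3 cmd 0.1082 t 19.74 w 0.286
mark 3 tgt 0.109 got [ 0.551  -0.0636  0.1081] F 1.7 cmd 0.1082 t 20.75 w 0.289
(array([ 0.02148083, -0.01220642,  0.04899846]), 235, array([ 0.54119374, -0.03962756,  0.04891092]), array([0.0591335 , 0.05947291, 0.00373023]), np.float64(0.041194217497999175))
(array([0.01867523, 0.00093591, 0.04966806]), 163, array([ 0.54169573, -0.04282592,  0.04946175]), array([0.05906763, 0.05773881, 0.00355232]), np.float64(0.04201197786463266))
```

View pics/scene9.png

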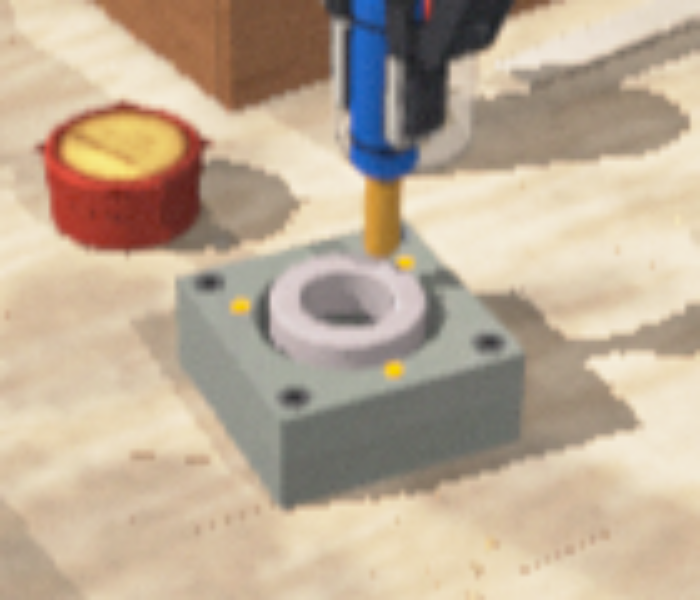

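Square within about 1.2° and now about 7.7 mm proud (mark 2 slightly lower); the pushes run slightly past their targets, so I use smaller overshoot in round 2, starting on the high marks.

```bash
sed -i 's/z=tgt-.0008;/z=tgt-.0003;/' h.py; cat >> h.py <<'E'
def check(ctrl,ze,tag):
    for n in("scene","side"):
        i,dd=ctrl.grab_frame(n);x,k,ce,ex,fz=rim(cloud(dd,ctrl.calibration(n)),ze)
        s=[(x[2]+.027*(x[0]*np.cos(a)+x[1]*np.sin(a))-fz)*1e3 for a in ANG]
        print(n,"rim above face at marks mm",np.round(s,1),"centre",round((x[2]-fz)*1e3,1),"tilt",round(np.degrees(np.hypot(x[0],x[1])),1),k)
        if n=="scene": cv2.imwrite(f"pics/{tag}.png",cv2.resize(i[200:320,280:420,::-1],(700,600)))
E
python3 - <<'E'
from workcell import ctrl
from h import *
for k in(0,2,1): press(ctrl,k,.1057,.113)
check(ctrl,.048,"scene10")
E
```

```text
mark 1 tgt 0.1057 got [ 0.5595 -0.0233  0.1058] F 2.9 cmd 0.1054 t 21.87 w 0.287
mark 3 tgt 0.1057 got [ 0.5523 -0.0638  0.1056] F 2.3 cmd 0.1054 t 22.88 w 0.289
mark 2 tgt 0.1057 got [ 0.5197 -0.0379  0.105 ] F 0.2 cmd 0.1054 t 23.9 w 0.287
scene rim above face at marks mm [5.3 4.5 5.5] centre 5.1 tilt 1.3 198
side rim above face at marks mm [5.3 4.5 4.8] centre 4.9 tilt 1.1 200
```

View pics/scene10.png

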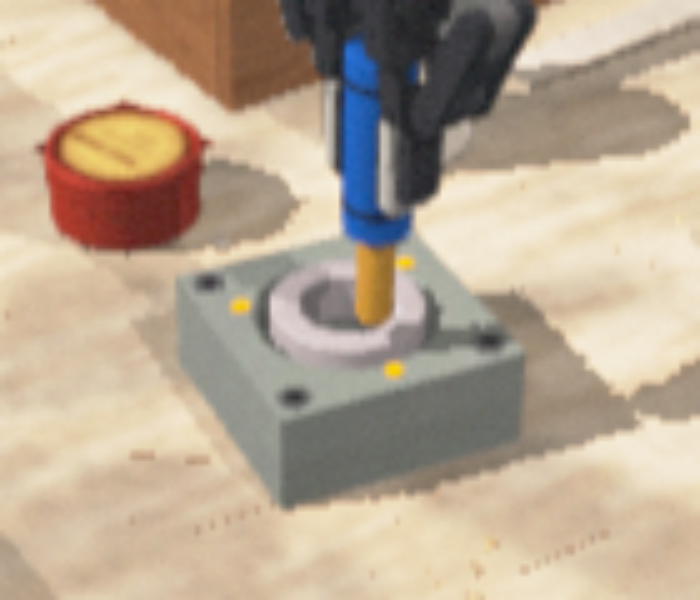

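Round 2 leaves it about 5 mm proud, tilt about 1.2°. Round 3 takes it to about 3.5 mm, then round 4 drives to the shoulder, stopping on force.

```bash
python3 - <<'E'
from workcell import ctrl
from h import *
for k in(0,2,1): press(ctrl,k,.1039,.110)
check(ctrl,.0455,"scene11")
for k in(0,2,1): press(ctrl,k,.1012,.108,fmax=15)
check(ctrl,.044,"scene12")
E
```

```text
mark 1 tgt 0.1039 got [ 0.5579 -0.023   0.1037] F 2.2 cmd 0.1036 t 24.98 w 0.29
mark 3 tgt 0.1039 got [ 0.5521 -0.0636  0.1037] F 1.7 cmd 0.1036 t 25.97 w 0.287
mark 2 tgt 0.1039 got [ 0.52   -0.038   0.1034] F 0.8 cmd 0.1036 t 26.95 w 0.293
scene rim above face at marks mm [3.  2.4 3.2] centre 2.9 tilt 1.1 161
side rim above face at marks mm [2.9 2.7 2.6] centre 2.7 tilt 0.4 190
mark 1 tgt 0.1012 got [ 0.5584 -0.0227  0.1016] F 15.8 cmd 0.0993 t 28.8 w 0.294
mark 3 tgt 0.1012 got [ 0.5523 -0.0643  0.1016] F 16.6 cmd 0.0994 t 30.55 w 0.292
mark 2 tgt 0.1012 got [ 0.5211 -0.0381  0.1015] F 17.1 cmd 0.0995 t 32.55 w 0.287
scene rim above face at marks mm [1.6 1.2 1.3] centre 1.4 tilt 0.4 171
side rim above face at marks mm [1.3 1.5 0.7] centre 1.2 tilt 1.0 185
```

View pics/scene12.png

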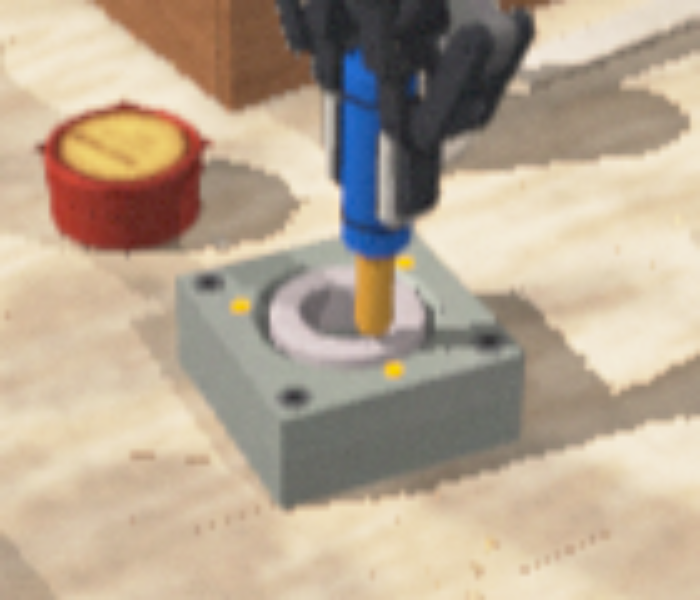

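All three marks stop solidly at TCP 0.1015 (10 mm of travel) with 16 N. I re-press each once to confirm, then view with the wrist camera on the way to the stand.

```bash
python3 - <<'E'
from workcell import ctrl
from h import *
for k in(0,2,1): press(ctrl,k,.1003,.106,fmax=13)
ctrl.move_l(pt(1,.17),max_speed=.2)
ctrl.goto([BX,BY-.085,.16],[np.pi,0,np.pi/2])
im,d,c=wpic(ctrl,"w13");x,k,ce,ex,fz=rim(cloud(d,c),.0445);print(x,k,ce,ex,fz,ctrl.get_t())
W=cloud(d,c).reshape(-1,3);r=np.hypot(W[:,0]-ce[0],W[:,1]-ce[1])
for a in ANG:
    dd=(np.abs((np.arctan2(W[:,1]-ce[1],W[:,0]-ce[0])-a+np.pi)%(2*np.pi)-np.pi)<.35)
    print(np.median(W[dd&(r>.021)&(r<.027),2]),np.median(W[dd&(r>.0385)&(r<.044),2]))
for n in("scene","side"):
    i,dd=ctrl.grab_frame(n);cv2.imwrite(f"pics/{n}13.png",i[:,:,::-1])
p=ctrl.get_tool_pos();print(p,proj(p-[0,0,.0576],c),proj(p+[0,0,.0574],c))
E
```

```text
mark 1 tgt 0.1003 got [ 0.5578 -0.0231  0.1015] F 20.5 cmd 0.0988 t 33.88 w 0.288
mark 3 tgt 0.1003 got [ 0.5524 -0.0635  0.1014] F 18.5 cmd 0.0988 t 35.1 w 0.288
mark 2 tgt 0.1003 got [ 0.5216 -0.0382  0.1014] F 20.8 cmd 0.0988 t 36.33 w 0.286
[-0.00153636 -0.00548537  0.04437431] 2608 [ 0.54252835 -0.04194422  0.04411949] [0.05923496 0.0585545  0.00279468] 0.042866356748670946 37.55
0.04478141979497605 0.042989209208195885
0.04483378369938472 0.04293789139706816
0.0448034626429936 0.04289572729042314
[ 0.5419913  -0.12544247  0.15872486] [320.97600184 257.26105742] [321.98345225 393.60697938]
```

View pics/w13.png

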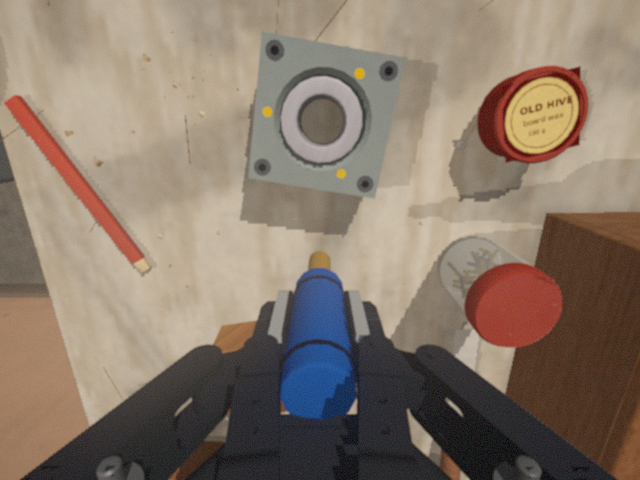

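The rim stands 1.8–1.9 mm above the face at all three marks: home and square. Now the drift goes back to its stand.

```bash
python3 - <<'E'
from workcell import ctrl
from h import *
ctrl.goto([DX,DY,.125],[np.pi,0,np.pi/2]);ctrl.move_l([DX+.0002,DY,.110],max_speed=.08);ctrl.pause(.1)
f0=ctrl.get_force();print(ctrl.get_tool_pos().round(4))
for z in(.100,.085,.070,.065,.0636,.0630,.0625,.0620):
    ctrl.move_l([DX,DY,z],max_speed=.08);f=ctrl.get_force()-f0;print(z,ctrl.get_tool_pos().round(4),f.round(2))
    if f[2]>3 or np.hypot(f[0],f[1])>8: break
print(ctrl.get_t())
i,dd=ctrl.grab_frame("scene");cv2.imwrite("pics/scene14.png",cv2.resize(i[160:310,400:580,::-1],(720,600)))
i,dd=ctrl.grab_frame("side");cv2.imwrite("pics/side14.png",cv2.resize(i[320:460,220:380,::-1],(686,600)))
E
```

```text
[ 0.4845 -0.2756  0.1102]
0.1 [ 0.4835 -0.2759  0.0997] [-0.86 -0.49  1.29]
0.085 [ 0.4833 -0.2761  0.0846] [-0.77  0.25 -0.1 ]
0.07 [ 0.4834 -0.2761  0.0697] [ 0.23 -0.15  0.21]
0.065 [ 0.4837 -0.2762  0.0649] [-0.36 -0.08 -0.25]
0.0636 [ 0.4838 -0.2763  0.0636] [-1.26 -0.44  0.53]
0.063 [ 0.4838 -0.2763  0.063 ] [-1.12 -0.08  0.97]
0.0625 [ 0.4839 -0.2764  0.0627] [-0.82  0.48  1.67]
0.062 [ 0.4839 -0.2764  0.0627] [-2.29  0.31  7.35]
40.9833
```

View pics/side14.png

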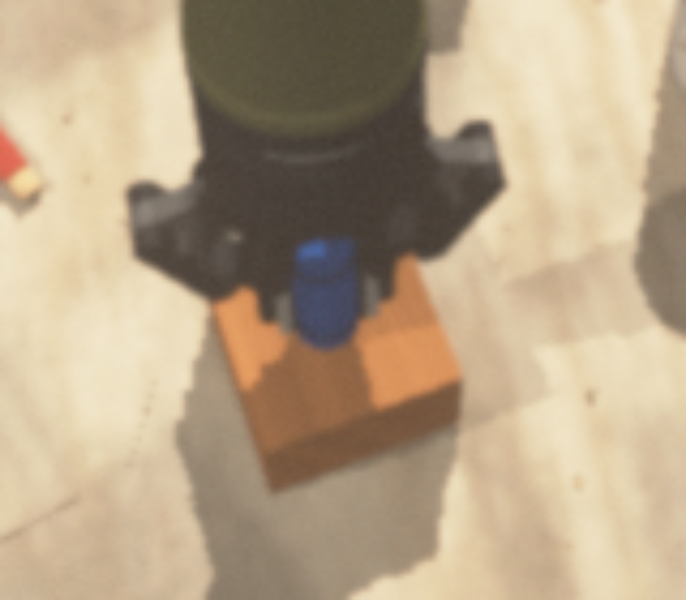

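The shoulder rests on the stand at the same TCP height as at pickup (0.0627). I release, retract and do the final look.

```bash
python3 - <<'E'
from workcell import ctrl
from h import *
ctrl.command_gripper(1.0);print(ctrl.get_width())
ctrl.move_l([DX,DY,.19]);ctrl.goto([.45,-.3,.25],[np.pi,0,np.pi/2]);ctrl.goto([.45,.1,.3],[np.pi,0,np.pi/2])
for n in("scene","side"):
    i,dd=ctrl.grab_frame(n);cv2.imwrite(f"pics/{n}15.png",i[:,:,::-1]);W=cloud(dd,ctrl.calibration(n)).reshape(-1,3)
    t=W[(np.hypot(W[:,0]-DX,W[:,1]-DY)<.04)&(W[:,2]>.112)&(W[:,2]<.135)]
    if len(t):print(n,"drift top",np.median(t[:,2]),(t.min(0)+t.max(0))/2,len(t))
    x,k,ce,ex,fz=rim(W,.0442);print("rim",x,k,fz)
print(ctrl.get_t(),ctrl.get_force())
E
```

```text
1.0012374451619193
scene drift top 0.11852011963670556 [ 0.48268984 -0.27281776  0.11651926] 108
rim [ 0.01487172 -0.00527194  0.04251706] 207 0.041284178295215725
side drift top 0.11945875158312758 [ 0.48301046 -0.27713681  0.11780482] 229
rim [0.00034295 0.00100532 0.04315262] 225 0.04195039684943616
44.6833 [0.45250547 0.0765462  0.90354071]
```

View pics/scene15.png

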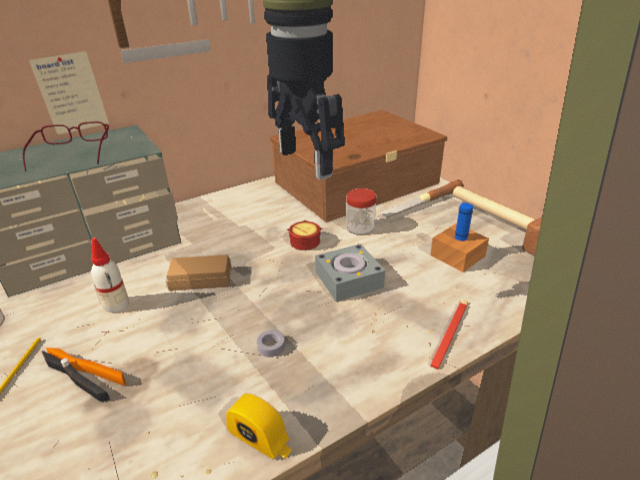

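View pics/side15.png

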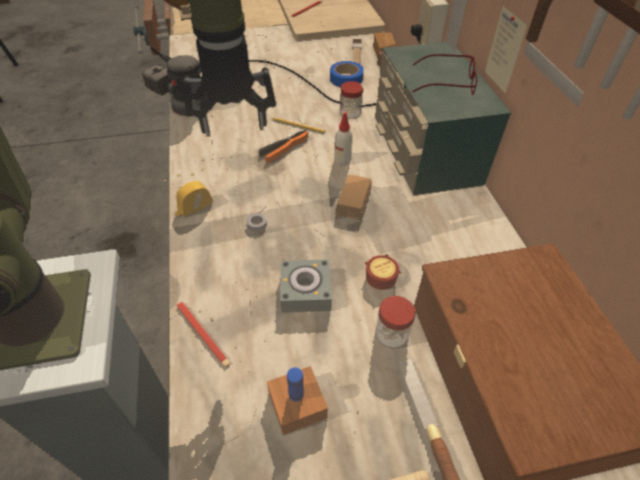

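The cup is flush and square in the housing (scene (349,262), side (305,278)). The drift is upright in its stand (scene (464,222)). The jar, tin and sanding block are at the same pixels as at the start.

```bash
python3 -c "
from workcell import ctrl
print(ctrl.sign_off(),ctrl.get_t())"
```

```text
the job is handed in; nothing more can be done
the job is handed in; nothing more can be done
```

The cup is fully home and square in the bore, the drift is back upright in its stand, and I handed the job in at about 45 s of the 72 s allowed.

- **Setting in:** I took the larger grey ring and let go of it in the bore mouth. Its rim then stood 11.7 mm above the face, tilted by less than 0.2°.
- **Driving:** I pressed at the three marks in four rounds, about 1.5 to 4 mm each, and then re-pressed each mark once. The tilt measured after each round was 1.3° or less; I did not measure it during the pushes. The first round went about 1 mm deeper than planned, so I pushed more gently after that.
- **Fully home:** All three marks stopped at the same height, 10 mm below first contact, with pushes of 16–21 N. The wrist camera showed the rim 1.8–1.9 mm above the face at each mark.
- **A check that disagreed:** The far scene and side cameras put the rim at only 1.2–1.4 mm, with a tilt of 0–1°. The cup covers few pixels there and chamfer points probably mix in, so I trusted the wrist camera and the matching hard stops.
- **Bystanders:** The jar, tin and sanding block looked unmoved in the last pictures, and the robot was clear of everything.

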